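# Free the seized bench dog

## Robot

A 7-joint arm with a two-finger parallel gripper is mounted at the origin on the work surface. World frame = base frame: x ahead of the robot, y to its left, z up, the work surface at z = 0. Lengths are in mm, angles in rad, forces in N, time in s.
With the tool pointing down it reaches from about 400 to 875 mm from the base axis. Payload 4.4 kg.
Tool frame: the origin (TCP) lies at the very end of the fingers, on their centre line; the grasp point (between the pads) lies 19 mm behind it; z points along the fingers, y is the direction in which the jaws open and shut (so a half turn about z gives the same grasp; the last joint's range is limited). The gripper opens to 85 mm and grips with 20 to 120 N. Pads are 22 mm wide; open, the fingers measure 114 mm over their backs; the gripper's body (76 mm by 85 mm) begins 54 mm behind the grasp point. The pads swing forward as they close: fully open they stand 13 mm farther back than shut.
Start: joints at [-1.171, 0.628, 0.038, 1.517, -0.027, 0.996, -0.02], TCP at [291.919, 580.776, 231.313] pointing down, gripper open.
Joint ranges: [-3.06, 3.06], [-0.37, 2.12], [-1.25, 1.32], [0.18, 2.47], [-1.1, 4.24], [0.23, 1.98], [-2.94, 2.94]. Speed limits (rad/s): [2.57, 2.57, 3.14, 3.14, 3.14, 3.14, 3.14].

## Interface

Orientations are given as [roll, pitch, yaw] about the fixed x, y, z axes, in that order (R = Rz(yaw) Ry(pitch) Rx(roll)).
In Python, from cell import ctrl, eyes gives the robot as it stands.
- The arm moves only by the tool move_arm, never from a script. Its argument "increments" is a list of rows, each a list of 6 numbers: the shift along the tool's x, y, z in cm, then the turn, a rotation vector about the tool's x, y, z in degrees. In form: [[x, y, z, wx, wy, wz], ...]. A call has 1 to 20 rows; each row is the pose to reach, as a shift and turn from the pose commanded when the call began, along the tool's axes at that moment; what a row does not reach only later rows make up. A row lasts 1/10 s, in which the tool goes at most 50 mm and 8.59 degrees, less where a joint would pass 70% of its speed; a pose out of reach is approached as far as the arm can. A call with a gripper value outside its range is refused whole. "grip" is the opening, from -1 (shut) to 1 (fully open), set as the call begins (left out, the last holds). The fingers move at their own pace and stop on an object; the grip force is fixed at half the most. Time passes only in rows, so rows that repeat a pose let the fingers close. It gives the time, the measured TCP pose, the force and the opening at its end, in the units of the state.
- ctrl.read_state(): the state, without advancing time (a new reading comes with each control period).
- eyes.get_image(name): name is "scene" or "top" or "wrist"; returns the picture (480x640x3 uint8, red, green, blue); there is no depth.
- eyes.calibration(name): a dict with "fx", "fy", "cx", "cy" (pixels), "pose" (4x4, takes a point from camera to world coordinates); the wrist camera has in their place "tool_from_camera" (4x4, takes a point from camera to tool coordinates, whose origin is the TCP and whose axes are the flange's). Camera axes: x right, y up, looking along -z (the intrinsics and any distortion apply to the point x, -y, -z); pixel columns grow to the right and rows downward; lengths in mm; the calibration is good to about 2 mm. A picture is of the moment at which its call begins: read the wrist's pose just before it. calibration takes no time and is no camera call.
- ctrl.finish_job(): hands the job in, once; it reports no verdict.
The state is a dict: "clock": time; "qpos": joint angles; "qd": joint speeds; "tau": joint torques, N m; "eef_pos": TCP position; "tool_rot": TCP orientation; "force": force on the tool from outside, world axes, zero at the start; "torque": the same for the moment, N m; "width": finger opening in mm.
Only numpy, scipy, OpenCV 4.12 (cv2) and the standard library are available. Lean on these libraries where they do the work, as an engineer would, in place of code of your own. Each camera call takes 0.05 s, during which the arm holds its last target. There are 200 camera calls.

## Task

The bench dog with the flat, upright paddle-shaped wooden head is seized in its hole in the dog board and will not come out by a straight pull. Work it loose by twisting it back and forth, about 25 degrees to each side, first anticlockwise seen from above and then clockwise, and so on, while drawing it up a little with each swing; then lift it out and put it down in the open dark grey tray.

Things in the scene. Friction and masses are not known exactly. Their poses are not given: they have to be found in the camera images.
- dog_grip (a point): Centre of the seized dog's head: an upright light-wood slab, 16 mm thick (x), 46 wide (y), 38 tall (z, up), in line with the row of holes at first. On the axis of the 20 mm round steel shank, 59 mm above its foot, 24 mm above the board's top while fully in. About 0.12 kg. The other dogs, with a round mushroom head and a low square head, are not part of the job; which hole is whose varies.
- dog_end (a point): Middle of the paddle head's +y narrow edge, 23 mm from dog_grip along its y axis, at the same height.
- board: Fixed wooden board, 110 (x) by 290 (y) by 45 mm tall; origin at its underside's centre. Three holes in a row along y, 95 mm apart, 35 mm deep. A shank is wedged near the hole's bottom: a straight pull only tightens it (over 70 N), but while turning it slips up with 10 to 20 N and under 0.5 N m, rising about 4 mm per 50 degrees of turn. Up about 16 mm it is clear of the wedge, up 35 mm it is out.
- tray_in (a point): Centre of the inner floor of the fixed, open, empty dark grey plastic tray, outside 170 (x) by 210 (y) by 40 mm tall, walls and floor 4 mm thick. The dog may stand or lie anywhere in it.
Things that resemble listed ones, but are neither listed nor needed, are in the scene too. Leave any red look-alike of the part that bears dog_grip alone.

How it is judged:
By the outcome, as a careful person would: the job done as asked, in the order asked, and still so for the second after the job is handed in, with the robot touching nothing.
It also fails if it takes over 59 s, if anything falls off the work surface, if the arm or the gripper's body presses on something with over 40 N, if the wrist force passes 120 N, or if a joint passes its speed limit or range.

## Working session

There is one attempt and no reset: what is moved stays moved. The work goes in short steps, Python scripts to look and compute and a tool call to move; the robot and the scene stay as the last step left them, time stands still between calls to the robot, and variables do not carry over. Pictures are saved under pics/ and viewed, about 8 in all and at most 12, crops included, and the job is handed in when it is done.

Besides the shell and the picture viewer there is one more tool, called after "Emit:" as name([rows], argument=value, ...), one row to a line, values as JSON. move_arm: Moves the arm, as the interface text tells. Its arguments: {"type":"object","properties":{"increments":{"type":"array","items":{"type":"array","items":{"type":"number"}}},"grip":{"type":"number"}},"required":["increments"]}

```bash
mkdir -p pics; ls; cat > h.py <<'E'
import numpy as np, cv2
from cell import ctrl, eyes
def save(n,f):
    im=eyes.get_image(n); cv2.imwrite('pics/'+f,cv2.cvtColor(im,cv2.COLOR_RGB2BGR)); return im
def cam(n,T=None):
    c=eyes.calibration(n); P=c['pose'] if 'pose' in c else T@np.array(c['tool_from_camera']); return c,np.array(P)
def ray(n,u,v,z,T=None):
    c,P=cam(n,T); d=P[:3,:3]@np.array([(u-c['cx'])/c['fx'],-(v-c['cy'])/c['fy'],-1]); o=P[:3,3]
    return o+d*(z-o[2])/d[2]
def proj(n,p,T=None):
    c,P=cam(n,T); q=P[:3,:3].T@(np.array(p)-P[:3,3]); return c['cx']+c['fx']*q[0]/-q[2], c['cy']+c['fy']*-q[1]/-q[2]
E
python3 - <<'E'
from h import *
save('top','top.png');save('scene','scene.png')
for n in('top','scene','wrist'):print(n,eyes.calibration(n))
print(ctrl.read_state())
E
```

```text
pics
top {'fx': 592.9752835152176, 'fy': 592.9752835152176, 'cx': 307.47918826544964, 'cy': 242.18925135423493, 'pose': array([[ 4.17475392e-03,  9.97715641e-01, -6.74245586e-02,
         4.25958016e+02],
       [-9.99979253e-01,  4.49597214e-03,  4.61307318e-03,
         5.68366410e+01],
       [ 4.90567420e-03,  6.74039013e-02,  9.97713711e-01,
         1.25411622e+03],
       [ 0.00000000e+00,  0.00000000e+00,  0.00000000e+00,
         1.00000000e+00]])}
scene {'fx': 586.4172486263722, 'fy': 586.4172486263722, 'cx': 313.78828679792923, 'cy': 240.97504561044522, 'pose': array([[-9.11733847e-01, -3.26870988e-01,  2.48790573e-01,
         7.94641737e+02],
       [ 4.10426158e-01, -7.50050276e-01,  5.18627952e-01,
         6.24240460e+02],
       [ 1.70810073e-02,  5.74960817e-01,  8.18002627e-01,
         1.03350112e+03],
       [ 0.00000000e+00,  0.00000000e+00,  0.00000000e+00,
         1.00000000e+00]])}
wrist {'fx': 390.18275255781793, 'fy': 390.18275255781793, 'cx': 323.79050153730327, 'cy': 240.56713972562287, 'tool_from_camera': array([[ 5.65753244e-06,  9.59740915e-01,  2.808
[... 280 characters left out ...]
00000e+00]])}
{'clock': 0.1, 'qpos': array([-1.17078875,  0.6292511 ,  0.03844137,  1.51825147, -0.02700314,
        0.99635589, -0.02002622]), 'qd': array([ 1.58591915e-05, -2.61812926e-03,  3.00935855e-04, -2.07178012e-03,
        8.90324490e-05,  1.52642997e-03, -2.73606552e-04]), 'tau': array([ 2.26207289e-03, -5.64541912e+01,  1.23009559e+00, -1.93974763e+01,
        1.12615942e-02,  5.46684663e-03,  1.81930865e-06]), 'eef_pos': array([291.65769471, 580.25374386, 230.48794566]), 'tool_rot': array([-3.13984465e+00,  1.30797488e-05,  2.67576027e+00]), 'force': array([0.54208767, 0.83939932, 0.44063111]), 'torque': array([ 0.00872297,  0.00994142, -0.02865487]), 'width': 85.32998678922604}
```

View pics/top.png

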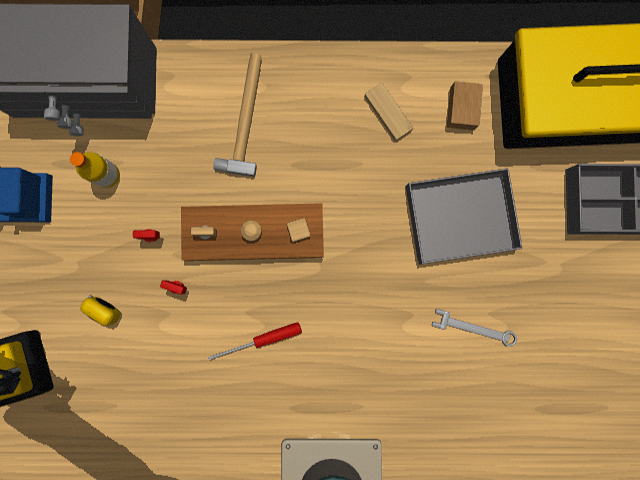

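View pics/scene.png

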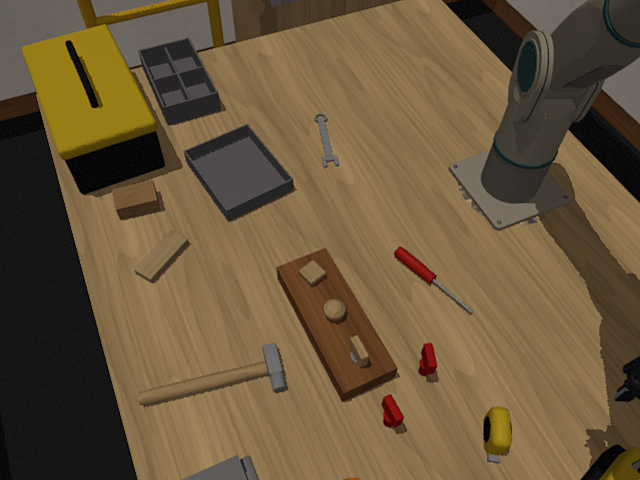

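The top view shows three dogs on the board: paddle slab at (203,231), mushroom at (251,231), low square at (299,230). There are two red look-alikes off the board at (147,235) and (173,287). The thin slab at (203,231) fits; I'll confirm it with an enlarged crop.

```bash
python3 - <<'E'
from h import *
im=cv2.imread('pics/top.png');s=cv2.imread('pics/scene.png')
a=cv2.resize(im[195:270,170:335],None,fx=4,fy=4,interpolation=cv2.INTER_CUBIC)
b=cv2.resize(s[320:400,310:400],None,fx=3,fy=3,interpolation=cv2.INTER_CUBIC)
c=np.zeros((300+240,660,3),np.uint8);c[:300]=a;c[300:,:270]=b;cv2.imwrite('pics/crop.png',c)
for n,z,pts in(('top',87,[(203,231),(191,231),(214,231)]),('top',45,[(181,206),(322,205),(323,259),(182,261)]),('top',40,[(405,184),(508,169),(521,248),(418,266)])):
  P=np.array([ray(n,*p,z) for p in pts]);print(P.round(0).tolist(),P.mean(0).round(1))
E
```

```text
[[526.0, 258.0, 87.0], [526.0, 281.0, 87.0], [526.0, 236.0, 87.0]] [526.  258.4  87. ]
[[581.0, 311.0, 45.0], [584.0, 22.0, 45.0], [473.0, 19.0, 45.0], [468.0, 307.0, 45.0]] [526.7 164.7  45. ]
[[629.0, -150.0, 40.0], [662.0, -364.0, 40.0], [498.0, -387.0, 40.0], [460.0, -175.0, 40.0]] [ 562.4 -269.1   40. ]
```

View pics/crop.png

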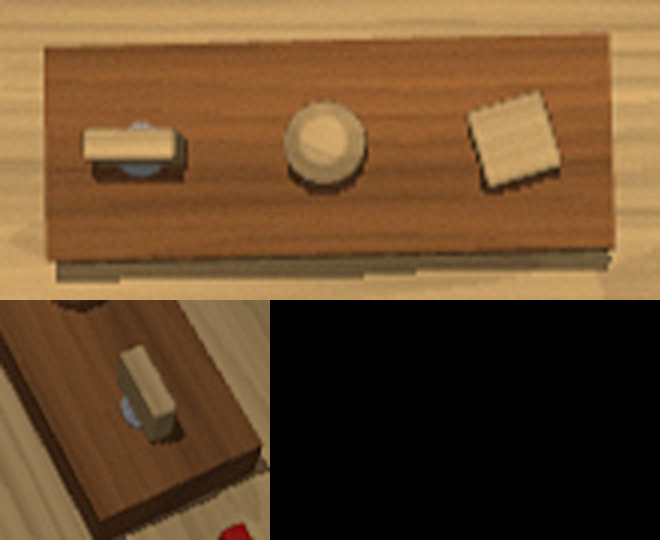

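Confirmed: the slab on its steel collar at (203,231) is the paddle dog, in line with the hole row. I'll move above it with the jaws along world x.

```bash
cat >> h.py <<'E'
from scipy.spatial.transform import Rotation as R
def pose(s=None):
    s=s or ctrl.read_state(); T=np.eye(4); T[:3,:3]=R.from_euler('xyz',s['tool_rot']).as_matrix(); T[:3,3]=s['eef_pos']; return T
def inc(p,yaw,T=None):
    T=pose() if T is None else T; Rt=R.from_euler('xyz',[np.pi,0,np.radians(yaw)]).as_matrix()
    d=T[:3,:3].T@(np.array(p)-T[:3,3])/10; w=np.degrees(R.from_matrix(T[:3,:3].T@Rt).as_rotvec())
    print(np.r_[d,w].round(2).tolist())
E
python3 - <<'E'
from h import *
inc([526,259,200],91)
print(proj('top',[526,259,50]), np.array(ray('top',205.2,232.3,50)))
E
```

```text
[-35.37, -18.17, 3.08, -0.09, 0.06, 62.31]
(np.float64(205.4804386902509), np.float64(232.58109077650153)) [526.5715414  259.57949943  50.        ]
```

Emit:
move_arm([
  [-35.4,-18.2,3.1,-0.1,0.05,62.3],
  [-35.4,-18.2,3.1,-0.1,0.05,62.3],
  [-35.4,-18.2,3.1,-0.1,0.05,62.3],
  [-35.4,-18.2,3.1,-0.1,0.05,62.3],
  [-35.4,-18.2,3.1,-0.1,0.05,62.3],
  [-35.4,-18.2,3.1,-0.1,0.05,62.3],
  [-35.4,-18.2,3.1,-0.1,0.05,62.3],
  [-35.4,-18.2,3.1,-0.1,0.05,62.3],
  [-35.4,-18.2,3.1,-0.1,0.05,62.3],
  [-35.4,-18.2,3.1,-0.1,0.05,62.3],
  [-35.4,-18.2,3.1,-0.1,0.05,62.3],
  [-35.4,-18.2,3.1,-0.1,0.05,62.3],
], grip=1)

```text
clock: 1.3
eef_pos: [525.4, 261.0, 200.1]
tool_rot: [3.141, -0.002, 1.592]
force: [0.4, 0.2, 0.3]
width: 85.1
```

```bash
python3 - <<'E'
from h import *
s=ctrl.read_state();T=pose(s);print(s['clock'],s['eef_pos'],np.degrees(s['tool_rot']),s['qpos'],s['force'])
save('wrist','w1.png')
for p in([526,259,88],[526,282,88],[526,236,88],[526,259,48]):print(p,np.round(proj('wrist',p,T)))
inc([526,259,200],91)
E
```

```text
1.3 [525.35399339 261.00355107 200.13617626] [ 1.79994452e+02 -1.36537255e-01  9.11880750e+01] [-0.71175716  0.59145919  0.32134512  1.74162621 -0.24035007  0.84599812
 -0.260524  ] [0.40370968 0.19244102 0.32278869]
[526, 259, 88] [325. 239.]
[526, 282, 88] [326. 205.]
[526, 236, 88] [324. 270.]
[526, 259, 48] [325. 225.]
[-0.19, 0.05, 0.02, 0.02, -0.13, 0.19]
```

View pics/w1.png

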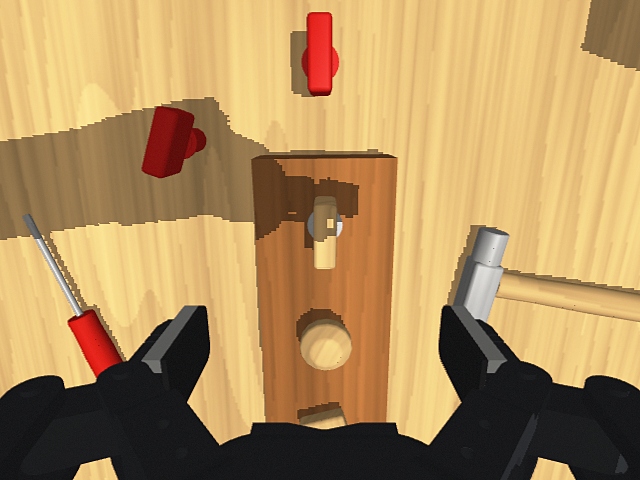

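The wrist view shows the slab centred at column 325, near edge at row 269 (predicted 270). The dog is therefore at about (526, 259.5), and the red ones are clear of it. Descending.

Emit:
move_arm([
  [0,0,4,0,0,0],
  [0,0,8,0,0,0],
  [0,0,11,0,0,0],
  [0,0,12.5,0,0,0],
  [0,0,13.5,0,0,0],
  [0,0,13.5,0,0,0],
  [0,0,13.5,0,0,0],
  [0,0,13.5,0,0,0],
])

```text
clock: 2.15
eef_pos: [527.6, 259.9, 66.7]
tool_rot: [3.138, -0.003, 1.588]
force: [-0.4, -0.6, -0.2]
width: 85.3
```

```bash
python3 - <<'E'
from h import *
s=ctrl.read_state();T=pose(s);print(s['clock'],s['eef_pos'],np.degrees(s['tool_rot']),s['force'])
save('wrist','w2.png')
for z in(88,50):
  for dy in(23,-23):
    for dx in(-8,8):print(z,dy,dx,np.round(proj('wrist',[526+dx,259.5+dy,z],T)))
inc([526,259.5,52],91,T)
E
```

```text
2.15 [527.60316883 259.87451342  66.70648482] [ 1.79807353e+02 -1.58555125e-01  9.10124813e+01] [-0.4332637  -0.59782029 -0.22388962]
88 23 -8 [297. 276.]
88 23 8 [345. 277.]
88 -23 -8 [297. 394.]
88 -23 8 [341. 394.]
50 23 -8 [303. 243.]
50 23 8 [340. 244.]
50 -23 -8 [302. 340.]
50 -23 8 [337. 340.]
[-0.04, -0.17, 1.47, 0.19, -0.16, 0.01]
```

View pics/w2.png

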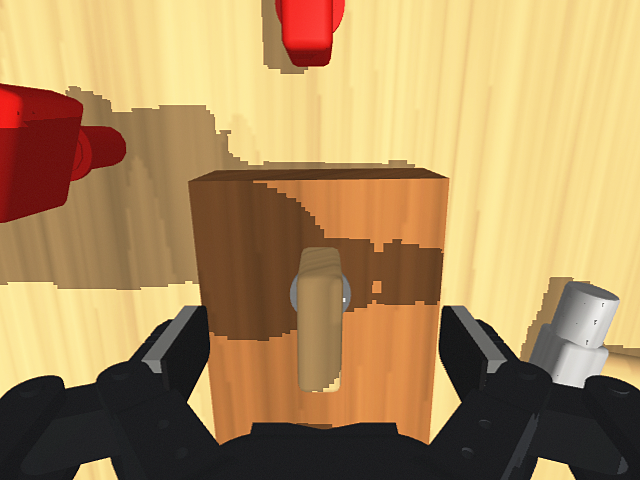

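The slab spans columns 298–342 and rows 277–391, within 1–3 px of prediction. Final descent, then grip.

Emit:
move_arm([
  [0,-0.15,1.0,0.2,-0.15,0],
  [0,-0.15,1.4,0.2,-0.15,0],
  [0,-0.15,1.4,0.2,-0.15,0],
  [0,-0.15,1.4,0.2,-0.15,0],
])

```text
clock: 2.6
eef_pos: [524.9, 259.3, 51.0]
tool_rot: [-3.139, 0.001, 1.588]
force: [-0.1, 0.3, -0.1]
width: 85.6
```

Emit:
move_arm([
  [0,0,0,0,0,0],
  [0,0,0,0,0,0],
  [0,0,0,0,0,0],
  [0,0,0,0,0,0],
  [0,0,0,0,0,0],
  [0,0,0,0,0,0],
  [0,0,0,0,0,0],
  [0,0,0,0,0,0],
  [0,0,0,0,0,0],
  [0,0,0,0,0,0],
], grip=-1)

```text
clock: 3.6
eef_pos: [525.5, 259.5, 51.4]
tool_rot: [-3.14, 0.001, 1.588]
force: [2.2, 1.1, -0.4]
width: 15.5
```

```bash
python3 - <<'E'
from h import *
s=ctrl.read_state();print(s)
E
```

```text
{'clock': 3.6, 'qpos': array([-0.65089467,  0.79912696,  0.23121486,  1.83775744, -0.3234984 ,
        0.5433591 , -0.19069628]), 'qd': array([ 2.71845623e-04,  1.95563610e-03, -9.44889508e-04,  1.59811153e-03,
        3.24263846e-04, -1.83030599e-03, -6.09778373e-05]), 'tau': array([-1.71798910e-02, -5.52780354e+01,  4.37615857e+00, -1.00306159e+01,
        1.31257522e-02,  7.03933183e-01, -6.41746307e-02]), 'eef_pos': array([525.48203497, 259.54097903,  51.38659475]), 'tool_rot': array([-3.13988199e+00,  7.54509262e-04,  1.58848850e+00]), 'force': array([ 2.16594054,  1.12551662, -0.41157113]), 'torque': array([ 0.14713566, -0.47353408,  0.04640248]), 'width': 15.53582983614687}
```

Gripped at width 15.5 with small forces. First swing is anticlockwise from above, which is −wz in the tool frame, with a gentle draw.

Emit:
move_arm([
  [0,0,-0.01,0,0,-2.5],
  [0,0,-0.03,0,0,-5],
  [0,0,-0.05,0,0,-7.5],
  [0,0,-0.07,0,0,-10],
  [0,0,-0.09,0,0,-12.5],
  [0,0,-0.11,0,0,-15],
  [0,0,-0.13,0,0,-17.5],
  [0,0,-0.15,0,0,-20],
  [0,0,-0.17,0,0,-22.5],
  [0,0,-0.19,0,0,-25],
  [0,0,-0.19,0,0,-25.5],
])

```text
clock: 4.7
eef_pos: [525.5, 259.4, 52.9]
tool_rot: [-3.14, 0.0, 2.036]
force: [4.2, 1.8, -8.8]
width: 15.2
```

```bash
python3 - <<'E'
from h import *
s=ctrl.read_state();print(s['eef_pos'],np.degrees(s['tool_rot']),s['force'],s['torque'],s['width'])
E
```

```text
[525.50705333 259.36145833  52.85494286] [-1.79882445e+02  7.77586148e-04  1.16675758e+02] [ 4.19614187  1.7934566  -8.80316676] [ 0.60328378 -1.20065672 -0.16425994] 15.20200181444879
```

Emit:
move_arm([
  [0,0,-0.02,0,0,2.6],
  [0,0,-0.04,0,0,5.2],
  [0,0,-0.06,0,0,7.8],
  [0,0,-0.08,0,0,10.4],
  [0,0,-0.1,0,0,13],
  [0,0,-0.12,0,0,15.6],
  [0,0,-0.14,0,0,18.2],
  [0,0,-0.17,0,0,20.8],
  [0,0,-0.19,0,0,23.4],
  [0,0,-0.21,0,0,26],
  [0,0,-0.23,0,0,28.6],
  [0,0,-0.25,0,0,31.2],
  [0,0,-0.27,0,0,33.8],
  [0,0,-0.29,0,0,36.4],
  [0,0,-0.32,0,0,39],
  [0,0,-0.34,0,0,41.6],
  [0,0,-0.36,0,0,44.2],
  [0,0,-0.38,0,0,46.8],
  [0,0,-0.4,0,0,49.4],
  [0,0,-0.41,0,0,51],
])

```text
clock: 6.7
eef_pos: [525.2, 259.2, 56.3]
tool_rot: [-3.14, 0.003, 1.145]
force: [6.2, 2.0, -12.7]
width: 15.4
```

```bash
python3 - <<'E'
from h import *
s=ctrl.read_state();print(s['eef_pos'],np.degrees(s['tool_rot']),s['force'],s['torque'],s['width'])
save('wrist','w3.png')
E
```

```text
[525.19774017 259.17685668  56.27218146] [-1.79925933e+02  1.68084431e-01  6.56007805e+01] [  6.23736775   2.02864952 -12.66524492] [ 0.5020866  -1.51713526  0.21053006] 15.366960013293482
```

View pics/w3.png

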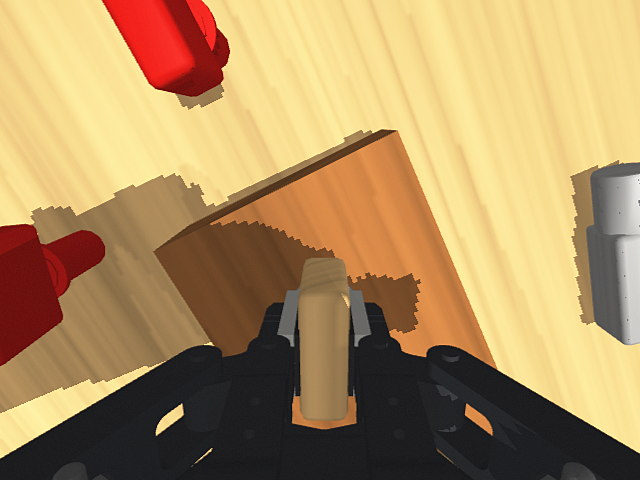

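The head turned with the gripper and is still held squarely (slab at columns 300–350, between the pads). Continuing the swings.

Emit:
move_arm([
  [0,0,-0.02,0,0,-2.6],
  [0,0,-0.04,0,0,-5.2],
  [0,0,-0.06,0,0,-7.8],
  [0,0,-0.08,0,0,-10.4],
  [0,0,-0.1,0,0,-13],
  [0,0,-0.12,0,0,-15.6],
  [0,0,-0.14,0,0,-18.2],
  [0,0,-0.17,0,0,-20.8],
  [0,0,-0.19,0,0,-23.4],
  [0,0,-0.21,0,0,-26],
  [0,0,-0.23,0,0,-28.6],
  [0,0,-0.25,0,0,-31.2],
  [0,0,-0.27,0,0,-33.8],
  [0,0,-0.29,0,0,-36.4],
  [0,0,-0.32,0,0,-39],
  [0,0,-0.34,0,0,-41.6],
  [0,0,-0.36,0,0,-44.2],
  [0,0,-0.38,0,0,-46.8],
  [0,0,-0.4,0,0,-49.4],
  [0,0,-0.41,0,0,-51],
])

```text
clock: 8.75
eef_pos: [525.5, 259.5, 60.5]
tool_rot: [-3.139, 0.0, 2.037]
force: [5.7, 3.1, -14.0]
width: 15.2
```

Emit:
move_arm([
  [0,0,-0.02,0,0,2.6],
  [0,0,-0.04,0,0,5.2],
  [0,0,-0.06,0,0,7.8],
  [0,0,-0.08,0,0,10.4],
  [0,0,-0.1,0,0,13],
  [0,0,-0.12,0,0,15.6],
  [0,0,-0.14,0,0,18.2],
  [0,0,-0.17,0,0,20.8],
  [0,0,-0.19,0,0,23.4],
  [0,0,-0.21,0,0,26],
  [0,0,-0.23,0,0,28.6],
  [0,0,-0.25,0,0,31.2],
  [0,0,-0.27,0,0,33.8],
  [0,0,-0.29,0,0,36.4],
  [0,0,-0.32,0,0,39],
  [0,0,-0.34,0,0,41.6],
  [0,0,-0.36,0,0,44.2],
  [0,0,-0.38,0,0,46.8],
  [0,0,-0.4,0,0,49.4],
  [0,0,-0.41,0,0,51],
])

```text
clock: 10.75
eef_pos: [525.1, 259.2, 64.8]
tool_rot: [-3.14, 0.003, 1.145]
force: [4.7, 2.4, -2.4]
width: 15.3
```

```bash
python3 - <<'E'
from h import *
s=ctrl.read_state();print(s['eef_pos'],np.degrees(s['tool_rot']),s['force'],s['torque'],s['width'])
save('wrist','w4.png')
E
```

```text
[525.07624851 259.20351455  64.77809173] [-1.79904657e+02  1.64705013e-01  6.55844357e+01] [ 4.70461819  2.40267462 -2.42477432] [ 0.60146947 -1.02601458  0.02937544] 15.27280720391748
```

View pics/w4.png

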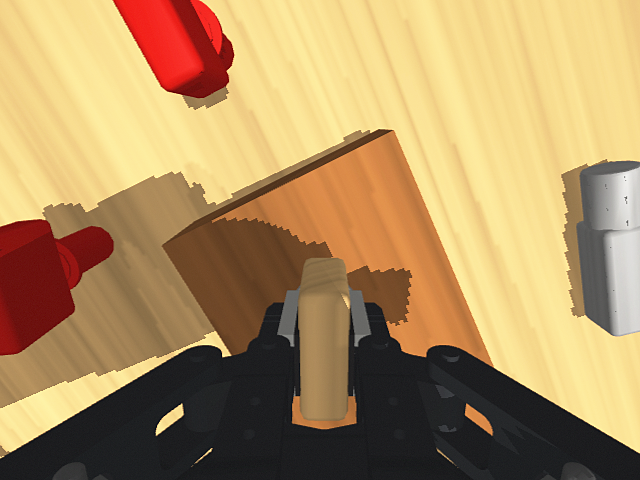

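The slab sits at the same pixels in the gripper, so it hasn't slipped and is up 13.4 mm. One more full swing plus a half swing back should clear the wedge.

Emit:
move_arm([
  [0,0,-0.02,0,0,-2.6],
  [0,0,-0.04,0,0,-5.2],
  [0,0,-0.06,0,0,-7.8],
  [0,0,-0.08,0,0,-10.4],
  [0,0,-0.1,0,0,-13],
  [0,0,-0.12,0,0,-15.6],
  [0,0,-0.14,0,0,-18.2],
  [0,0,-0.17,0,0,-20.8],
  [0,0,-0.19,0,0,-23.4],
  [0,0,-0.21,0,0,-26],
  [0,0,-0.23,0,0,-28.6],
  [0,0,-0.25,0,0,-31.2],
  [0,0,-0.27,0,0,-33.8],
  [0,0,-0.29,0,0,-36.4],
  [0,0,-0.32,0,0,-39],
  [0,0,-0.34,0,0,-41.6],
  [0,0,-0.36,0,0,-44.2],
  [0,0,-0.38,0,0,-46.8],
  [0,0,-0.4,0,0,-49.4],
  [0,0,-0.41,0,0,-51],
])

```text
clock: 12.8
eef_pos: [525.4, 259.5, 70.5]
tool_rot: [-3.14, -0.0, 2.037]
force: [2.8, 1.8, 1.3]
width: 15.0
```

Emit:
move_arm([
  [0,0,-0.03,0,0,2.6],
  [0,0,-0.06,0,0,5.2],
  [0,0,-0.09,0,0,7.8],
  [0,0,-0.12,0,0,10.4],
  [0,0,-0.15,0,0,13],
  [0,0,-0.18,0,0,15.6],
  [0,0,-0.21,0,0,18.2],
  [0,0,-0.24,0,0,20.8],
  [0,0,-0.27,0,0,23.4],
  [0,0,-0.3,0,0,25.7],
  [0,0,-0.3,0,0,25.7],
])

```text
clock: 13.9
eef_pos: [525.2, 259.2, 72.8]
tool_rot: [-3.139, 0.001, 1.585]
force: [3.2, 0.9, -2.1]
width: 15.3
```

```bash
python3 - <<'E'
from h import *
s=ctrl.read_state();print(s['eef_pos'],np.degrees(s['tool_rot']),s['force'],s['torque'],s['width'])
E
```

```text
[525.23344621 259.15401365  72.77242273] [-1.79865120e+02  8.25603830e-02  9.08161659e+01] [ 3.22146399  0.88955563 -2.07450603] [ 0.13953324 -0.76999383  0.02432482] 15.288800689528005
```

It's 21 mm up with about 2 N, so free of the wedge. Lifting out.

Emit:
move_arm([
  [0,0,-0.4,0,0,0],
  [0,0,-0.9,0,0,0],
  [0,0,-1.4,0,0,0],
  [0,0,-2.0,0,0,0],
  [0,0,-3,0,0,0],
  [0,0,-5,0,0,0],
  [0,0,-8,0,0,0],
  [0,0,-11,0,0,0],
  [0,0,-12,0,0,0],
  [0,0,-12,0,0,0],
])

```text
clock: 14.9
eef_pos: [525.9, 259.9, 194.3]
tool_rot: [-3.141, -0.001, 1.585]
force: [-0.6, 0.5, -1.5]
width: 15.6
```

```bash
python3 - <<'E'
from h import *
s=ctrl.read_state();print(s['eef_pos'],np.degrees(s['tool_rot']),s['force'],s['width'])
save('scene','s5.png')
inc([562,-269,195],90.8)
E
```

```text
[525.89762208 259.87322591 194.28628475] [-1.79983345e+02 -3.00247652e-02  9.08239745e+01] [-0.57345769  0.45446886 -1.54992981] 15.573731704366137
[-52.9, 2.94, -0.2, -0.16, 0.04, 0.03]
```

View pics/s5.png

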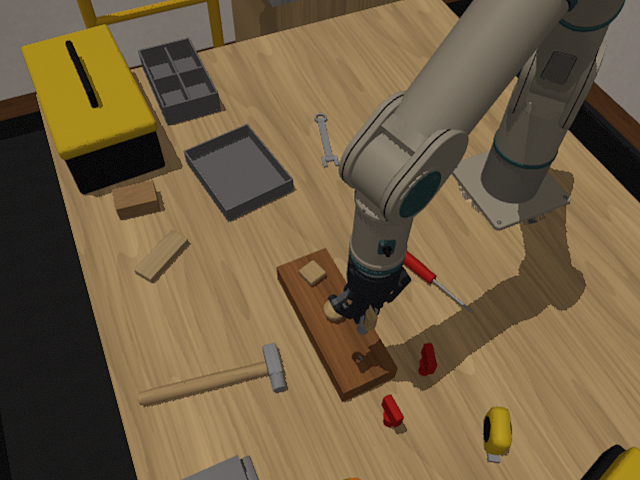

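The dog is out, with the empty hole visible at (365,358). Carrying it to above the tray centre.

Emit:
move_arm([
  [-1.5,0.1,0,0,0,0],
  [-4.5,0.3,0,0,0,0],
  [-8,0.5,0,0,0,0],
  [-12,0.7,0,0,0,0],
  [-16,0.9,0,0,0,0],
  [-20,1.1,0,0,0,0],
  [-24,1.3,0,0,0,0],
  [-28,1.6,0,0,0,0],
  [-32,1.8,0,0,0,0],
  [-36,2.0,0,0,0,0],
  [-40,2.2,0,0,0,0],
  [-44,2.4,0,0,0,0],
  [-48,2.7,0,0,0,0],
  [-51,2.8,0,0,0,0],
  [-52.4,2.9,0,0,0,0],
  [-52.9,2.9,0,0,0,0],
  [-52.9,2.9,0,0,0,0],
  [-52.9,2.9,0,0,0,0],
])

```text
clock: 16.75
eef_pos: [562.0, -266.6, 192.6]
tool_rot: [-3.138, -0.001, 1.587]
force: [0.4, 0.1, -1.3]
width: 15.2
```

```bash
python3 - <<'E'
from h import *
s=ctrl.read_state();print(s['clock'],s['eef_pos'],np.degrees(s['tool_rot']),s['force'],s['width'],s['qpos'])
save('top','t6.png')
inc([562,-269,55],90.8)
E
```

```text
16.75 [ 562.02297672 -266.57244054  192.58375758] [-1.79808217e+02 -6.21651899e-02  9.09492637e+01] [ 0.4415887   0.13260481 -1.2773809 ] 15.232725849990171 [ 0.22255681  0.64768639  0.289165    1.64295865 -0.22306627  0.88707027
  0.61500249]
[-0.26, 0.01, 13.78, -0.17, -0.04, 0.17]
```

View pics/t6.png

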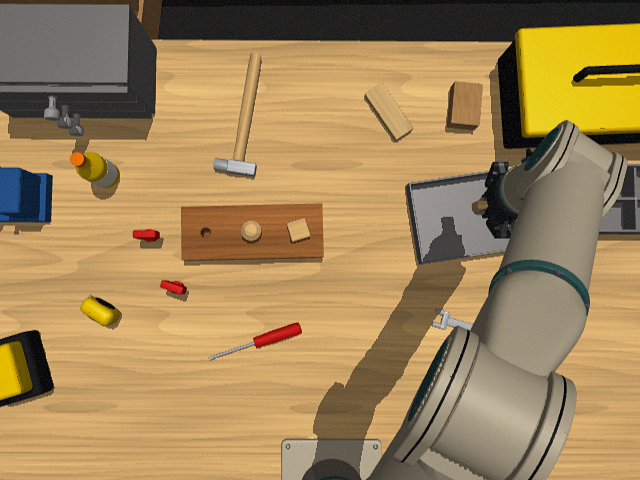

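The hole at (206,232) is empty and the dog is over the tray. The foot should touch the floor at TCP z ≈ 45, so I'm lowering to just above that.

Emit:
move_arm([
  [-0.2,0,3,0,0,0],
  [-0.2,0,6,0,0,0],
  [-0.2,0,9,0,0,0],
  [-0.2,0,11.5,0,0,0],
  [-0.2,0,13,0,0,0],
  [-0.2,0,14,0,0,0],
  [-0.2,0,14.4,0,0,0],
  [-0.2,0,14.4,0,0,0],
  [-0.2,0,14.4,0,0,0],
])

```text
clock: 17.7
eef_pos: [562.4, -271.5, 50.1]
tool_rot: [-3.141, 0.002, 1.585]
force: [0.0, 0.6, -1.7]
width: 15.7
```

Emit:
move_arm([
  [0,0,0.1,0,0,0],
  [0,0,0.2,0,0,0],
  [0,0,0.25,0,0,0],
  [0,0,0.25,0,0,0],
])

```text
clock: 18.1
eef_pos: [561.6, -271.2, 46.6]
tool_rot: [-3.139, 0.001, 1.585]
force: [0.1, 1.3, -0.7]
width: 15.1
```

Emit:
move_arm([
  [0,0,0.05,0,0,0],
  [0,0,0.1,0,0,0],
  [0,0,0.15,0,0,0],
  [0,0,0.15,0,0,0],
  [0,0,0.15,0,0,0],
])

```text
clock: 18.6
eef_pos: [561.6, -271.2, 45.3]
tool_rot: [-3.139, 0.001, 1.585]
force: [-1.3, 0.7, 2.0]
width: 15.6
```

Contact: the vertical force changed from −1 N to +2 N. Releasing gently, then retreating straight up.

Emit:
move_arm([
  [0,0,0,0,0,0],
  [0,0,0,0,0,0],
  [0,0,0,0,0,0],
  [0,0,0,0,0,0],
  [0,0,0,0,0,0],
  [0,0,0,0,0,0],
  [0,0,0,0,0,0],
  [0,0,0,0,0,0],
], grip=0.4)

```text
clock: 19.4
eef_pos: [561.6, -271.2, 45.1]
tool_rot: [-3.139, 0.001, 1.585]
force: [0.0, 0.2, -0.2]
width: 59.7
```

Emit:
move_arm([
  [0,0,-0.5,0,0,0],
  [0,0,-1.5,0,0,0],
  [0,0,-3,0,0,0],
  [0,0,-6,0,0,0],
  [0,0,-10,0,0,0],
  [0,0,-14,0,0,0],
  [0,0,-17,0,0,0],
  [0,0,-18,0,0,0],
  [0,0,-18,0,0,0],
  [0,0,-18,0,0,0],
])

```text
clock: 20.4
eef_pos: [561.4, -270.4, 224.3]
tool_rot: [-3.138, 0.0, 1.585]
force: [0.1, 1.1, -0.4]
width: 59.7
```

```bash
python3 - <<'E'
from h import *
s=ctrl.read_state();print(s['clock'],s['eef_pos'],s['force'],s['width'])
save('scene','s7.png')
E
```

```text
20.4 [ 561.36487283 -270.43887484  224.30448638] [ 0.06244163  1.06917061 -0.40362563] 59.699949805984936
```

View pics/s7.png

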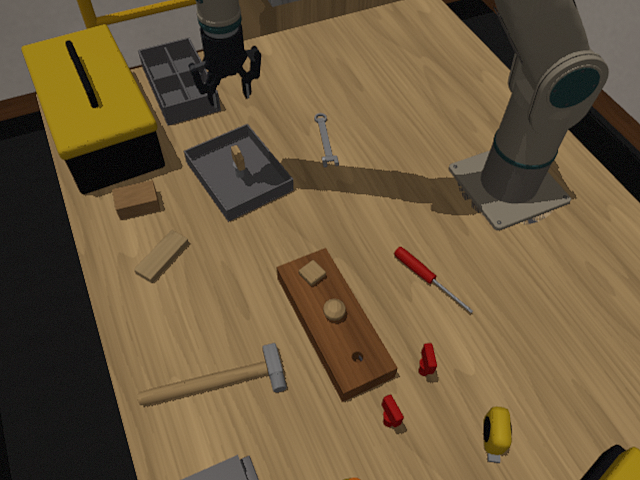

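The dog stands upright in the tray at (240,160), the gripper is clear, and everything else is where it was. Handing in.

```bash
python3 -c "
from h import *
print(ctrl.finish_job())"
```

```text
the job is handed in; nothing more can be done
None
```

The paddle-head dog is out of its hole and standing upright in the open dark grey tray. I handed the job in at about 20.5 s of the 59 s allowed.

- **Loosening:** I gripped the head and swung it about 25° to each side, anticlockwise first. Each swing drew it up roughly 4 mm. Vertical force readings, taken after each swing, stayed at or below 14 N. It came free of the wedge after about 21 mm.
- **Placing:** I lifted it straight out, carried it over the tray and lowered it until the foot touched the floor (about 2 N). Then I opened the gripper and moved straight up.
- **Last checks:** The final picture shows the dog standing in the tray and the gripper clear. The other two dogs and both red look-alikes are where they were. No check failed or disagreed.

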